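Put the watch parts away under the dust dome

TASK

Put the watch parts away for the night: stack the three round window tins in the middle of the round dust-cover base with the white lip, one at a time, the widest at the bottom, then the middle one, then the narrowest, each sitting flat inside the raised rim of the tin below. Last of all put the clear dome over the stack, fully down inside the base's lip. Keep the tins and the dome upright while you handle them, and leave the loupe, the watch, the tweezers and the screwdriver where they lie.

Things in the scene. Friction and masses are not known exactly. Their poses are not given: they have to be found in the camera images.
- tin_wide: The widest of three round aluminium tins with a clear window in the top, three watch wheels on blue cloth seen through it. Outside diameter 66 mm, height 20 mm. The window lies 17 mm above the underside inside a rim 2.5 mm thick: a flat recess 61 mm across, 3 mm deep. Loose, under 150 g. Origin: centre of the underside; z up. Its yaw does not matter.
- tin_middle: The middle one of three round aluminium tins with a clear window in the top, two watch wheels on blue cloth seen through it. Outside diameter 51 mm, height 20 mm. The window lies 17 mm above the underside inside a rim 2.5 mm thick: a flat recess 46 mm across, 3 mm deep. Loose, under 150 g. Origin: centre of the underside; z up. Its yaw does not matter.
- tin_narrow: The narrowest of three round aluminium tins with a clear window in the top, one watch wheel on blue cloth seen through it. Outside diameter 36 mm, height 20 mm. The window lies 17 mm above the underside inside a rim 2.5 mm thick: a flat recess 31 mm across, 3 mm deep. Loose, under 150 g. Origin: centre of the underside; z up. Its yaw does not matter.
- dome: Clear bell-shaped dust dome standing mouth down: outside diameter 110 mm, inside 102 mm, grey band round the foot; shell 64 mm high outside, 60 mm inside, rounded shoulder, flat top. On top a black round knob, 22 mm in diameter, from 64 to 90 mm above the foot, by which it is lifted from above. Loose, under 400 g. Origin: centre of its foot; z up. Yaw does not matter.
- dust_base: Round dust-cover base, white lip and grey floor, fixed to the bench, 130 mm outside diameter. Its flat floor lies 6 mm above the bench, and round it runs a lip 5 mm thick, 120 mm inside diameter, whose top is 10 mm above the bench (4 mm above the floor). Tins and dome stand on this floor. Origin: centre of the underside, on the bench; z up.
- holder: Aluminium movement holder (bystander, fixed to the bench): base plate 66 x 112 mm (its x, y) and 12 mm thick, a small vice above it with steel guide rods along y, and a drum 36 mm in diameter on top holding a watch movement; 60 mm high in all. Origin: centre of the underside. Not part of the job.
- loupe: Black eyeglass loupe (bystander, loose): solid flared cylinder, 28 mm across at the bottom, 40 mm at the top, 30 mm high. Origin: centre of the underside. Leave it where it stands.
- watch: Steel wristwatch lying flat (bystander, loose): case 42 mm in diameter, 11 mm high, bracelet ends along its y, about 112 mm over all. Origin: centre of the underside. Leave it where it lies.
- tweezers: Steel tweezers (bystander, loose), lying along their own x, about 115 mm long, 10 mm wide, 6 mm high. Origin: near the middle of the underside. Leave them where they lie.
- screwdriver: Small screwdriver (bystander, loose) lying along its own x, about 110 mm long, under 30 mm high. Origin: on its underside. Leave it where it lies.
Mind the look-alikes: they are no part of the job. Leave any purple look-alike of the tin_middle alone.

How it is judged (in metres and radians):
On the way, in this order (a step that is already met when the one before it is completed fails the run):
1. The widest tin stands flat near the middle of the round base, released (horizontal distance between tin_wide and dust_base below 0.015 m and z of tin_wide in the frame of dust_base between 0.0035 and 0.0085 m and angle between tin_wide's own z axis and vertical below 0.06 rad and linear speed of tin_wide below 0.02 m/s and angular speed of tin_wide below 0.2 rad/s and contact force between the fingers and tin_wide below 0.2 N), for 0.2 s.
2. The middle tin sits level inside the raised rim of the widest tin, released (horizontal distance between tin_middle and tin_wide below 0.009 m and z of tin_middle in the frame of tin_wide between 0.0145 and 0.0195 m and angle between tin_middle's own z axis and vertical below 0.06 rad and linear speed of tin_middle below 0.02 m/s and angular speed of tin_middle below 0.2 rad/s and contact force between the fingers and tin_middle below 0.2 N), for 0.2 s.
3. The narrowest tin sits level inside the raised rim of the middle tin, released (horizontal distance between tin_narrow and tin_middle below 0.009 m and z of tin_narrow in the frame of tin_middle between 0.0145 and 0.0195 m and angle between tin_narrow's own z axis and vertical below 0.06 rad and linear speed of tin_narrow below 0.02 m/s and angular speed of tin_narrow below 0.2 rad/s and contact force between the fingers and tin_narrow below 0.2 N), for 0.2 s.
4. The dome stands fully down inside the base's lip, over the stack, released (horizontal distance between dome and dust_base below 0.009 m and z of dome in the frame of dust_base between 0.0035 and 0.0085 m and angle between dome's own z axis and vertical below 0.06 rad and linear speed of dome below 0.02 m/s and angular speed of dome below 0.2 rad/s and contact force between the fingers and dome below 0.2 N), for 0.2 s.
At the end, for the whole second after the job is handed in: Widest tin on the base floor within 15 mm of its centre; middle tin on it, narrowest on that, each inside the rim below (centres within 9 mm); dome on the base floor inside the lip (within 9 mm); all seated within 2.5 mm in height, upright to 0.06 rad, released and at rest (horizontal distance between tin_wide and dust_base below 0.015 m and z of tin_wide in the frame of dust_base between 0.0035 and 0.0085 m and angle between each of tin_wide, tin_middle, tin_narrow, dome's own z axis and vertical below 0.06 rad and horizontal distance between tin_middle and tin_wide below 0.009 m and z of tin_middle in the frame of tin_wide between 0.0145 and 0.0195 m and horizontal distance between tin_narrow and tin_middle below 0.009 m and z of tin_narrow in the frame of tin_middle between 0.0145 and 0.0195 m and horizontal distance between dome and dust_base below 0.009 m and z of dome in the frame of dust_base between 0.0035 and 0.0085 m and linear speed of each of tin_wide, tin_middle, tin_narrow, dome below 0.02 m/s and angular speed of each of tin_wide, tin_middle, tin_narrow, dome below 0.2 rad/s); the robot touches nothing.
It fails at once if A tin or the dome is tipped by more than 0.6 rad (angle between any of tin_wide, tin_middle, tin_narrow, dome's own z axis and vertical above 0.6 rad).
It fails at once if The loupe, watch, tweezers or screwdriver is moved by more than 20 mm (distance of any of loupe, watch, tweezers, screwdriver from where it was at the start of the episode above 0.02 m).
It also fails if it takes over 109 s, if anything falls off the work surface, if the arm or the gripper's body presses on something with over 40 N, if the wrist force passes 120 N, or if a joint passes its speed limit or range.

ROBOT

A 6-joint arm with a two-finger parallel gripper is mounted at the origin on the work surface. World frame = base frame: x ahead of the robot, y to its left, z up, the work surface at z = 0. Lengths are in mm, angles in rad, forces in N, time in s.
With the tool pointing down it reaches from about 275 to 1000 mm from the base axis. Payload 8.4 kg.
Tool frame: the origin (TCP) lies at the very end of the fingers, on their centre line; the grasp point (between the pads) lies 19 mm behind it; z points along the fingers, y is the line along which they close (so a half turn about z gives the same grasp; the last joint's range is limited). The gripper opens to 85 mm and grips with 20 to 120 N. Pads are 22 mm wide; open, the fingers measure 114 mm over their backs; the gripper's body (76 mm by 85 mm) begins 54 mm behind the grasp point. The pads swing forward as they close: fully open they stand 13 mm farther back than shut.
Start: joints at [-1.251, 0.353, 1.633, -0, 1.155, -0.002], TCP at [197.67, -592.92, 231.281] pointing down, gripper open.
Joint ranges: [-2.63, 2.63], [-0.92, 2.1], [0.06, 2.66], [-1.3, 4.44], [0, 2.69], [-3.02, 3.02]. Speed limits (rad/s): [2.22, 2.22, 2.79, 3.14, 3.14, 3.14].

INTERFACE

Orientations are given as [roll, pitch, yaw] about the fixed x, y, z axes, in that order (R = Rz(yaw) Ry(pitch) Rx(roll)).
In Python, from rig import sensors, grab_frame, camera_params, order gives the robot as it stands. The module is installed in compiled form; this text tells all that it offers.
- The arm moves only by the tool move_arm, never from a script. Its argument "motion" is a list of rows, each a list of 7 numbers: the turn, a rotation vector about the tool's x, y, z in a scale on which 1.0 is 90 degrees, then the shift along the tool's x, y, z in parts of the range, where 1.0 means 0.75 m, then the finger opening in m, from 0 to 0.0854. A call has 1 to 8 rows; each row is the pose to reach, as a shift and turn from the pose commanded when the call began, along the tool's axes at that moment; what a row does not reach only later rows make up. A row lasts 1/8 s, in which the tool goes at most 62.5 mm and 10.7 degrees, less where a joint would pass 70% of its speed; a pose out of reach is approached as far as the arm can. A shift or turn number past 1, either way, is cut back to 1. A call with a gripper value outside its range is refused whole. The fingers move at their own pace and stop on an object; "grip_force" is the grip in N (left out, the last holds). Time passes only in rows, so rows that repeat a pose let the fingers close. It gives the time, the measured TCP pose, the force, the opening and the grip force at its end, in the units of the state.
- sensors.sense(): the state, without advancing time (a new reading comes with each control period).
- grab_frame(name): name is "side" or "top" or "wrist"; returns (picture, depth): 420x560x3 uint8, red, green, blue; 420x560 float32, mm along the optical axis (not along the pixel's ray), 0 where there is no reading.
- camera_params(name): a dict with "camera_matrix" (3x3 intrinsics, pixels), "world_from_camera" (4x4, takes a point from camera to world coordinates). Camera axes: x right, y down, z forward; pixel columns grow to the right and rows downward; lengths in mm; the calibration is good to about 2 mm. A picture is of the moment at which its call begins: read the wrist's pose just before it. camera_params takes no time and is no camera call; for the wrist camera it gives the pose at the moment of the call.
- order.sign_off(): hands the job in; it is judged then, once.
The state is a dict: "clock": time; "qpos": joint angles; "qvel": joint speeds; "joint_efforts": joint torques, N m; "eef_pos": TCP position; "tcp_rot": TCP orientation; "contact_force": force on the tool from outside, world axes, zero at the start; "wrist_torque": the same for the moment, N m; "opening": opening from 0.0 (shut) to 1.0 (fully open); "grasp_force": force on a finger pad.
Only numpy, scipy, OpenCV 4.12 (cv2) and the standard library are available. Lean on these libraries where they do the work, as an engineer would, in place of code of your own. Each camera call takes 0.05 s, during which the arm holds its last target. There are 200 camera calls.

## Working session

There is one attempt and no reset: what is moved stays moved. The work goes in short steps, Python scripts to look and compute and a tool call to move; the robot and the scene stay as the last step left them, time stands still between calls to the robot, and variables do not carry over. Pictures are saved under pics/ and viewed, at most 14 in all, crops included, and the job is handed in when it is done.

Besides the shell and the picture viewer there is one more tool, called after ">>>" as name(argument=value, ...) on one line, values as JSON. move_arm: Moves the arm, as the interface text tells. Its arguments: {"type":"object","properties":{"motion":{"type":"array","items":{"type":"array","items":{"type":"number"}}},"grip_force":{"type":"number"}},"required":["motion"]}

```bash
mkdir -p pics; python3 - <<'E'
from rig import sensors, grab_frame, camera_params
import cv2,numpy as np
print(sensors.sense())
for n in("top","side"):
    p,d=grab_frame(n);cv2.imwrite(f"pics/{n}0.png",p[:,:,::-1]);np.save(f"{n}0.npy",d)
    c=camera_params(n);print(n,np.round(c["camera_matrix"],1).tolist(),np.round(c["world_from_camera"],3).tolist())
E
```

```text
{'clock': 0.0, 'qpos': array([-1.25142832e+00,  3.53644279e-01,  1.63416643e+00,  2.68600751e-05,
        1.15520799e+00, -2.40035717e-03]), 'qvel': array([-0.00072809,  0.00035592,  0.00015942, -0.00031718,  0.00033119,
       -0.00011122]), 'joint_efforts': array([-4.23548427e-04, -6.05252481e+01, -3.42065191e+01, -9.28525856e-05,
        9.41554550e-03,  1.10214353e-05]), 'eef_pos': array([ 197.50436287, -592.44819947,  230.55028622]), 'tcp_rot': array([-3.14016667e+00, -2.79811860e-05,  3.21757487e-01]), 'contact_force': array([0.15677238, 0.35519088, 0.04064336]), 'wrist_torque': array([-0.00660769,  0.00593795, -0.00964742]), 'grasp_force': 0.0, 'opening': 1.0005242438313582}
top [[447.6, 0.0, 279.9], [0.0, 447.6, 210.9], [0.0, 0.0, 1.0]] [[-0.011, -0.988, 0.152, 361.683], [-1.0, 0.01, -0.007, 46.983], [0.005, -0.153, -0.988, 931.795], [0.0, 0.0, 0.0, 1.0]]
side [[398.5, 0.0, 276.9], [0.0, 398.5, 214.7], [0.0, 0.0, 1.0]] [[0.929, -0.269, 0.253, 290.646], [-0.369, -0.674, 0.64, -551.214], [-0.001, -0.688, -0.726, 692.548], [0.0, 0.0, 0.0, 1.0]]
```

View pics/top0.png

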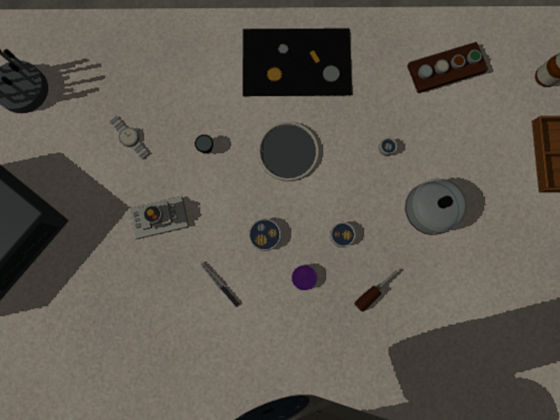

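View pics/side0.png

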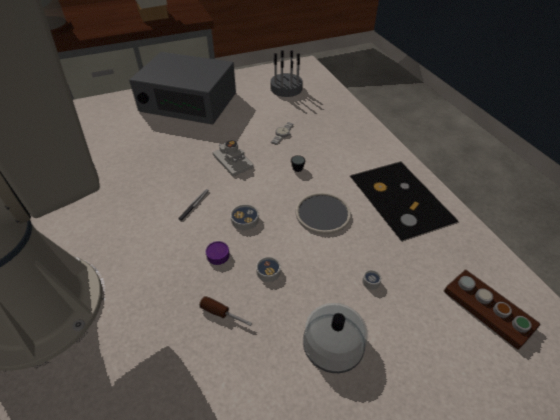

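Top view, candidates: wide tin (265,235); middle tin (343,234) against its purple look-alike (304,277); narrow tin (388,147) against the loupe (204,143) and the sauce bowls (425–475,65). The base is at (290,151) and the dome's knob at (445,202). I choose the blue-cloth tins with 3, 2 and 1 wheels.

```bash
cat > h.py <<'E'
import numpy as np,cv2
from rig import sensors,grab_frame,camera_params
def cloud(n,d,c=None):
    c=c or camera_params(n);K=c["camera_matrix"];T=c["world_from_camera"]
    v,u=np.mgrid[:420,:560];P=np.stack([(u-K[0,2])*d/K[0,0],(v-K[1,2])*d/K[1,1],d],-1)
    W=P@T[:3,:3].T+T[:3,3];W[d<=0]=np.nan;return W
def pix(c,p):
    T=np.linalg.inv(c["world_from_camera"]);q=c["camera_matrix"]@(T[:3,:3]@p+T[:3,3]);return q[:2]/q[2]
def ray(n,u,v,z,c=None):
    c=c or camera_params(n);K=c["camera_matrix"];T=c["world_from_camera"]
    r=T[:3,:3]@np.array([(u-K[0,2])/K[0,0],(v-K[1,2])/K[1,1],1]);t=T[:3,3];return t+r*(z-t[2])/r[2]
E
python3 - <<'E'
from h import *
objs=dict(wide=(265,235,12,26,50),mid=(343,234,12,26,45),nar=(388,147,12,26,35),knob=(445,202,75,98,40),dome=(437,207,20,80,80),base=(290,151,3,14,75),purple=(304,277,12,26,40),loupe=(204,143,20,40,40),holder=(160,215,8,70,75))
Ws={n:cloud(n,np.load(n+"0.npy").astype(float)) for n in("top","side")}
for k,(u,v,z0,z1,r) in objs.items():
    p=ray("top",u,v,(z0+z1)/2)
    for n,W in Ws.items():
        m=(np.hypot(W[...,0]-p[0],W[...,1]-p[1])<r)&(W[...,2]>z0)&(W[...,2]<z1)
        q=W[m]
        if len(q)<5: print(k,n,len(q));continue
        (c,R)=cv2.minEnclosingCircle(q[:,:2].astype(np.float32))
        print(k,n,len(q),np.round(c,1),round(R,1),"bbox mid",np.round((np.percentile(q[:,:2],2,0)+np.percentile(q[:,:2],98,0))/2,1),"z",np.round(np.percentile(q[:,2],[5,50,95]),1))
im=cv2.imread("pics/top0.png")[110:300,190:480]
cv2.imwrite("pics/crop.png",cv2.resize(im,None,fx=2.7,fy=2.7,interpolation=cv2.INTER_CUBIC))
E
```

```text
wide top 808 [455.7  73.5] 33.0 bbox mid [456.   73.7] z [14.  17.1 20.7]
wide side 510 [454.4  72.8] 34.1 bbox mid [454.1  72.5] z [14.3 17.  20.4]
mid top 482 [454.3 -86.7] 25.5 bbox mid [453.6 -86.2] z [14.1 17.1 21. ]
mid side 425 [452.3 -87.8] 26.0 bbox mid [452.9 -88.2] z [14.6 17.2 20.7]
nar top 231 [ 641.4 -189.4] 18.9 bbox mid [ 640.4 -189. ] z [14.1 17.1 21.1]
nar side 240 [ 638.6 -190.5] 18.8 bbox mid [ 639.2 -190.5] z [13.7 17.2 20.7]
knob top 130 [ 509.3 -278. ] 11.5 bbox mid [ 508.8 -278. ] z [77.  89.6 92.1]
knob side 168 [ 508.9 -278.9] 11.8 bbox mid [ 507.6 -279.8] z [77.  89.  91.3]
dome top 2392 [ 508.6 -278.3] 56.0 bbox mid [ 506.8 -274.1] z [34.1 61.1 65.8]
dome side 3102 [ 507.8 -279.5] 55.2 bbox mid [ 503.9 -284.3] z [30.8 61.  65.2]
base top 2765 [633.   17.8] 74.5 bbox mid [634.8  22.7] z [ 3.8  6.4 10.3]
base side 1758 [637.5  19.7] 68.7 bbox mid [633.2  20.4] z [ 4.4  6.6 10.3]
purple top 495 [367.3  -5.6] 25.4 bbox mid [367.2  -5.5] z [14.5 17.5 21.2]
purple side 394 [366.3  -6.1] 26.5 bbox mid [366.   -6.9] z [14.2 17.1 20.6]
loupe top 279 [647.3 199.1] 20.0 bbox mid [647.  198.9] z [27.1 30.2 32.9]
loupe side 142 [644.2 199.8] 21.3 bbox mid [644.7 197.9] z [22.1 30.1 32.5]
holder top 1706 [494.4 293.9] 63.7 bbox mid [494.3 293.3] z [ 9.7 14.4 59.3]
holder side 759 [492.3 291. ] 63.7 bbox mid [491.9 285.5] z [10.  14.4 59.1]
```

View pics/crop.png

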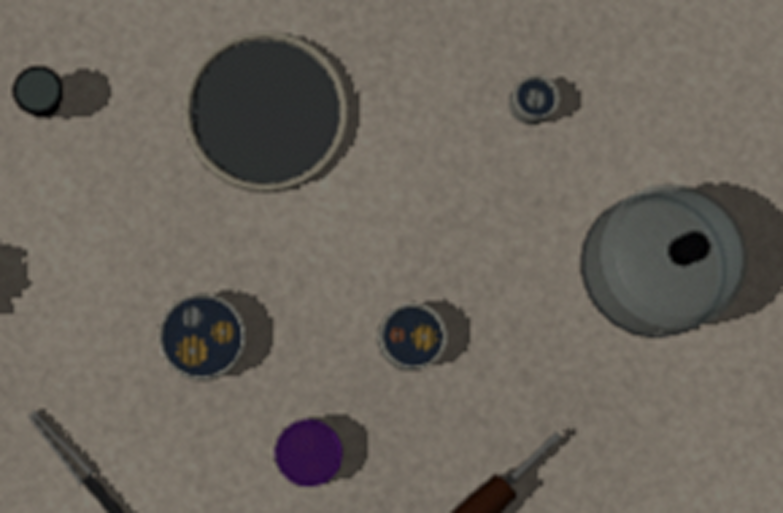

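The crop confirms the choice: the three blue-cloth tins with 3, 2 and 1 wheels are the targets, and the purple one is left alone. I'll move above the wide tin and turn yaw to 0.

Careful with the scale: shifts go in shares of 0.75 m and turns go in shares of 90 degrees. That gives: -0.55 m is -0.7333, -0.481 m is -0.6413, 0.322 rad is 0.205.

>>> move_arm(motion=[[0,0,0.1019,0.08,-0.0933,0,0.085],[0,0,0.205,0.152,-0.1827,0,0.085],[0,0,0.205,0.2267,-0.2733,0,0.085],[0,0,0.205,0.3027,-0.3667,0,0.085],[0,0,0.205,0.3787,-0.4573,0,0.085],[0,0,0.205,0.4547,-0.5493,0,0.085],[0,0,0.205,0.5307,-0.6413,0,0.085],[0,0,0.205,0.6067,-0.7333,0,0.085]], grip_force=30)

```text
clock: 1.1
eef_pos: [378.6, -124.8, 231.4]
tcp_rot: [3.141, -0.001, -0.001]
contact_force: [1.0, 0.5, -0.2]
opening: 0.996
grasp_force: 0.0
```

```bash
python3 - <<'E'
from h import *
s=sensors.sense();print(s["eef_pos"],s["tcp_rot"],s["clock"])
from scipy.optimize import least_squares
# base: fit white-lip ellipse centre: circle fit on lip depth points z>8
for n in("top","side"):
    W=cloud(n,np.load(n+"0.npy").astype(float))
    m=(np.hypot(W[...,0]-634,W[...,1]-20)<72)&(W[...,2]>8.3)&(W[...,2]<12.5);q=W[m][:,:2]
    f=least_squares(lambda p:np.hypot(q[:,0]-p[0],q[:,1]-p[1])-62.5,[634,20],loss="soft_l1");print(n,len(q),f.x,np.abs(f.fun).mean())
    im=cv2.imread(f"pics/{n}0.png")
    # grey floor: dark blob
    g=cv2.cvtColor(im,cv2.COLOR_BGR2GRAY);c=camera_params(n);u,v=pix(c,np.array([634,20,6.])).astype(int)
    mask=np.zeros(g.shape,np.uint8);t=(int(g[v,u])+int(g[v-5:v+5,u-50:u+50].max()))/2
    b=((g<t)*255).astype(np.uint8);k,l,st,ce=cv2.connectedComponentsWithStats(b);i=l[v,u];print(g[v,u],t,st[i],ray(n,*ce[i],6))
E
```

```text
[ 378.59523447 -124.83233669  231.40674402] [ 3.14136814e+00 -6.15126354e-04 -5.93325788e-04] 1.1
top 528 [634.90783764  22.63981398] 10.713121674934941
47 85.0 [ 260  124   56   54 2403] [634.73381545  23.06439534   6.        ]
side 329 [633.58333057  21.77658275] 6.829977034259309
64 103.0 [ 298  194   55   44 1769] [633.71124819  11.94895304   6.        ]
```

To row units: -0.198 m is -0.264, -0.15 m is -0.2.

>>> move_arm(motion=[[0,0,0,0.0267,-0.0667,0,0.085],[0,0,0,0.0533,-0.1333,0,0.085],[0,0,0,0.08,-0.2,0.04,0.085],[0,0,0,0.102,-0.264,0.08,0.085],[0,0,0,0.102,-0.264,0.08,0.085],[0,0,0,0.102,-0.264,0.08,0.085]])

```text
clock: 1.85
eef_pos: [454.4, 71.1, 171.2]
tcp_rot: [3.141, 0.001, 0.001]
contact_force: [0.4, 0.0, 0.5]
opening: 0.996
grasp_force: 0.0
```

```bash
python3 - <<'E'
from h import *
s=sensors.sense();print(s["eef_pos"],s["tcp_rot"],s["clock"])
c=camera_params("wrist");p,d=grab_frame("wrist");cv2.imwrite("pics/w1.png",p[:,:,::-1]);np.save("w1.npy",d)
print(c["world_from_camera"].round(2).tolist(),pix(c,np.array([455,73,20.])))
W=cloud("wrist",d.astype(float),c);m=(np.hypot(W[...,0]-455,W[...,1]-73)<45)&(W[...,2]>12)&(W[...,2]<26);q=W[m]
print(len(q),cv2.minEnclosingCircle(q[:,:2].astype(np.float32)),np.percentile(q[:,2],[5,50,95]))
E
```

```text
[454.41294766  71.08188232 171.1594591 ] [3.14114539e+00 1.02530866e-03 7.47785582e-04] 1.85
[[-0.0, -0.96, -0.27, 522.64], [-1.0, 0.0, -0.0, 71.31], [0.0, 0.27, -0.96, 314.12], [0.0, 0.0, 0.0, 1.0]] [273.09163581 202.06188382]
4631 ((454.935302734375, 72.30762481689453), 33.101924896240234) [16.14118236 17.372388   20.52165258]
```

View pics/w1.png

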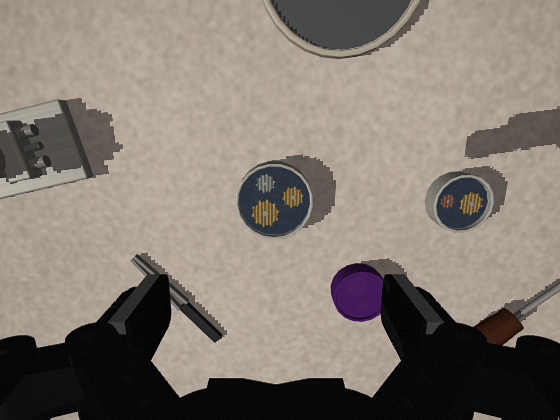

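The wrist view shows the wide tin at (275,200), clear of the purple tin at (358,292) and the tweezers at (180,298). I'll descend and grip.

To row units: 0.166 m is 0.2213, -0.0012 m is -0.0016.

>>> move_arm(motion=[[0,0,0,0.0007,-0.0016,0.0667,0.085],[0,0,0,0.0007,-0.0016,0.1333,0.085],[0,0,0,0.0007,-0.0016,0.18,0.085],[0,0,0,0.0007,-0.0016,0.2067,0.085],[0,0,0,0.0007,-0.0016,0.2213,0.085],[0,0,0,0.0007,-0.0016,0.2213,0.085]])

```text
clock: 2.65
eef_pos: [455.5, 71.8, 5.5]
tcp_rot: [3.142, -0.0, -0.001]
contact_force: [-0.1, -0.1, 0.1]
opening: 0.998
grasp_force: 0.0
```

>>> move_arm(motion=[[0,0,0,0,0,0,0.06],[0,0,0,0,0,0,0.06],[0,0,0,0,0,0,0.055],[0,0,0,0,0,0,0.055],[0,0,0,0,0,0,0.055],[0,0,0,0,0,0,0.055]], grip_force=30)

```text
clock: 3.4
eef_pos: [456.1, 72.4, 6.8]
tcp_rot: [-3.142, -0.002, 0.0]
contact_force: [-1.2, -2.4, 10.9]
opening: 0.753
grasp_force: 30.1
```

To row units: -0.1 m is -0.1333, -0.06 m is -0.08.

>>> move_arm(motion=[[0,0,0,0,0,-0.0067,0.055],[0,0,0,0,0,-0.0267,0.055],[0,0,0,0,0,-0.08,0.055],[0,0,0,0,0,-0.1333,0.055],[0,0,0,0,0,-0.1333,0.055],[0,0,0,0,0,-0.1333,0.055]])

```text
clock: 4.15
eef_pos: [455.1, 72.5, 105.5]
tcp_rot: [-3.142, -0.0, -0.0]
contact_force: [-0.2, -0.4, -1.6]
opening: 0.753
grasp_force: 33.9
```

```bash
python3 - <<'E'
from h import *
s=sensors.sense();print(s["eef_pos"],s["contact_force"],s["opening"])
c=camera_params("wrist");p,d=grab_frame("wrist");cv2.imwrite("pics/w2.png",p[:,:,::-1])
W=cloud("wrist",d.astype(float),c);e=s["eef_pos"];R=W-e
m=(np.hypot(R[...,0],R[...,1])<38)&(abs(R[...,2])<40);q=R[m];print(len(q),np.percentile(q[:,2],[1,5,50,95,99]))
t=q[(q[:,2]>np.percentile(q[:,2],50)-2)]
for lo in range(-10,30,4):
    k=R[(np.abs(R[...,0])<40)&(np.abs(R[...,1])<60)&(R[...,2]>=lo)&(R[...,2]<lo+4)]
    if len(k)>3: print(lo,len(k),k[:,:2].min(0).round(1),k[:,:2].max(0).round(1))
m=(W[...,2]>8)&(W[...,2]<12.5)&(np.hypot(W[...,0]-634,W[...,1]-22)<70);q=W[m][:,:2]
from scipy.optimize import least_squares
f=least_squares(lambda p:np.hypot(q[:,0]-p[0],q[:,1]-p[1])-62.5,[634,22],loss="soft_l1");print("base",len(q),f.x,np.abs(f.fun).mean())
E
```

```text
[455.08135144  72.46160872 105.47561829] [-0.22423287 -0.39375967 -1.55739208] 0.7530714241666809
23125 [-2.42582109  8.86877009 10.4624728  31.24689061 38.21149887]
-10 18 [ 21.8 -23.4] [31.3 19.4]
-6 236 [ 15.1 -28.6] [31.7 27.9]
-2 266 [ 15.4 -28.4] [31.9 28.4]
2 292 [ 15.3 -28.4] [31.9 28.3]
6 5783 [-32.1 -32.8] [31.9 32.3]
10 13367 [-33.8 -44. ] [31.9 44.2]
14 792 [-32.6 -45.1] [31.7 45.8]
18 547 [-10.7 -45.7] [11.9 45.8]
22 602 [-11.1 -45.6] [11.9 45.8]
26 651 [-11.1 -45.7] [11.9 46. ]
base 1637 [634.64731464  21.58685515] 1.76835726751723
```

View pics/w2.png

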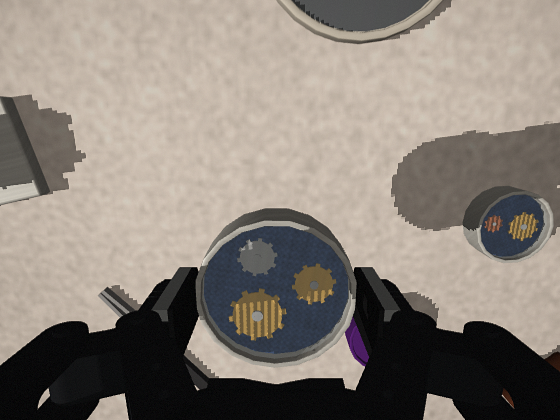

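The tin is held level, with its underside 6.5 mm below the TCP. The base is at about (634.5,22), so I'll carry the tin there.

To row units: 0.1794 m is 0.2392, 0.0505 m is 0.0673.

>>> move_arm(motion=[[0,0,0,0.0533,0.0147,0,0.055],[0,0,0,0.12,0.0333,0,0.055],[0,0,0,0.1867,0.052,0,0.055],[0,0,0,0.2267,0.064,0.0267,0.055],[0,0,0,0.2392,0.0673,0.0667,0.055],[0,0,0,0.2392,0.0673,0.0933,0.055],[0,0,0,0.2392,0.0673,0.1067,0.055],[0,0,0,0.2392,0.0673,0.1067,0.055]])

```text
clock: 5.2
eef_pos: [633.6, 22.2, 24.5]
tcp_rot: [3.142, 0.002, 0.0]
contact_force: [1.1, 0.0, -0.1]
opening: 0.75
grasp_force: 33.9
```

```bash
cat > bs.py <<'E'
from h import *
from scipy.optimize import least_squares
s=sensors.sense();print(s["eef_pos"],s["contact_force"])
c=camera_params("wrist");p,d=grab_frame("wrist");cv2.imwrite("pics/w_%d.png"%(s["clock"]*100),p[:,:,::-1])
W=cloud("wrist",d.astype(float),c)
for b,(lo,hi,r,a,bb) in dict(lip=(8,12.5,62.5,55,70),).items():
    rr=np.hypot(W[...,0]-634.5,W[...,1]-22);q=W[(W[...,2]>lo)&(W[...,2]<hi)&(rr<bb)&(rr>a)][:,:2]
    f=least_squares(lambda p:np.hypot(q[:,0]-p[0],q[:,1]-p[1])-r,[634.5,22],loss="soft_l1");print(b,len(q),f.x,np.abs(f.fun).mean())
E
python3 bs.py
```

```text
[633.55166954  22.18154128  24.54009488] [ 1.05465411  0.01272608 -0.07161777]
lip 7412 [634.89372005  21.55295978] 1.4048315687342607
```

Base is at (634.8,21.7). Lower 11.5 mm and release.

>>> move_arm(motion=[[0,0,0,0.0013,0.0007,0.008,0.055],[0,0,0,0.0013,0.0007,0.0133,0.055],[0,0,0,0.0013,0.0007,0.0156,0.055],[0,0,0,0.0013,0.0007,0.0156,0.055],[0,0,0,0.0013,0.0007,0.0156,0.055]])

```text
clock: 5.88
eef_pos: [635.8, 21.4, 13.7]
tcp_rot: [-3.142, -0.0, -0.0]
contact_force: [0.0, -0.4, -1.6]
opening: 0.752
grasp_force: 33.9
```

To row units: -0.12 m is -0.16, -0.07 m is -0.0933.

>>> move_arm(motion=[[0,0,0,0,0,0,0.075],[0,0,0,0,0,0,0.085],[0,0,0,0,0,0,0.085],[0,0,0,0,0,0,0.085],[0,0,0,0,0,-0.0267,0.085],[0,0,0,0,0,-0.0933,0.085],[0,0,0,0,0,-0.16,0.085],[0,0,0,0,0,-0.16,0.085]])

```text
clock: 6.88
eef_pos: [638.9, 21.6, 139.6]
tcp_rot: [-3.141, -0.009, -0.0]
contact_force: [0.5, -0.1, -0.7]
opening: 0.995
grasp_force: 0.0
```

```bash
cat >> bs.py <<'E'
import sys
def tin(x,y,z,r):
    q=W[(np.hypot(W[...,0]-x,W[...,1]-y)<r+9)&(W[...,2]>z+13.5)&(W[...,2]<z+25)]
    print(cv2.minEnclosingCircle(q[:,:2].astype(np.float32)),np.percentile(q[:,2],[5,50,95]))
    # tilt
    w=q[(np.hypot(q[:,0]-x,q[:,1]-y)<r-8)];A=np.c_[w[:,:2],np.ones(len(w))];print("tilt",np.linalg.lstsq(A,w[:,2],rcond=None)[0][:2])
if len(sys.argv)>4: tin(*map(float,sys.argv[1:]))
E
python3 bs.py 634.5 22 6 33
```

```text
[638.94876925  21.55687869 139.60362287] [ 0.54610016 -0.05830663 -0.66400352]
lip 3170 [634.98024356  21.44595348] 1.396871079690116
((634.8175048828125, 21.536277770996094), 33.02627944946289) [22.17187079 23.40554186 26.54351542]
tilt [-0.00038844 -0.00069532]
```

Wide tin is seated and centred. Next is the middle tin.

To row units: -0.183 m is -0.244, 0.109 m is 0.1453.

>>> move_arm(motion=[[0,0,0,-0.0533,0.0293,0,0.085],[0,0,0,-0.12,0.0733,0,0.085],[0,0,0,-0.1867,0.1133,0,0.085],[0,0,0,-0.244,0.1453,0,0.085],[0,0,0,-0.244,0.1453,0,0.085],[0,0,0,-0.244,0.1453,0,0.085]])

```text
clock: 7.68
eef_pos: [453.0, -87.6, 133.6]
tcp_rot: [-3.142, -0.0, -0.001]
contact_force: [0.4, 0.2, -0.1]
opening: 0.994
grasp_force: 0.0
```

```bash
python3 bs.py 453.2 -87.2 0 25.5 2>&1| grep -v lip
```

```text
[453.01714304 -87.57673483 133.58901688] [ 0.36303596  0.21099675 -0.08815636]
((453.6282653808594, -87.92191314697266), 25.484729766845703) [16.11107693 17.44595015 20.64888647]
tilt [ 0.00143142 -0.00284956]
```

To row units: 0.125 m is 0.1667, 0.115 m is 0.1533.

>>> move_arm(motion=[[0,0,0,0.0008,0.0004,0.0667,0.085],[0,0,0,0.0008,0.0004,0.12,0.085],[0,0,0,0.0008,0.0004,0.1533,0.085],[0,0,0,0.0008,0.0004,0.1667,0.085],[0,0,0,0.0008,0.0004,0.1667,0.085]])

```text
clock: 8.35
eef_pos: [453.6, -87.5, 8.2]
tcp_rot: [-3.141, 0.001, 0.0]
contact_force: [-0.5, -0.5, 0.6]
opening: 0.997
grasp_force: 0.0
```

>>> move_arm(motion=[[0,0,0,0,0,0,0.06],[0,0,0,0,0,0,0.055],[0,0,0,0,0,0,0.045],[0,0,0,0,0,0,0.04],[0,0,0,0,0,0,0.04],[0,0,0,0,0,0,0.04],[0,0,0,0,0,0,0.04]])

```text
clock: 9.22
eef_pos: [454.1, -87.9, 9.8]
tcp_rot: [3.141, -0.002, -0.001]
contact_force: [-2.6, 1.4, 10.8]
opening: 0.582
grasp_force: 29.0
```

To row units: -0.1 m is -0.1333, -0.06 m is -0.08.

>>> move_arm(motion=[[0,0,0,0,0,-0.0067,0.04],[0,0,0,0,0,-0.0267,0.04],[0,0,0,0,0,-0.08,0.04],[0,0,0,0,0,-0.1333,0.04],[0,0,0,0,0,-0.1333,0.04],[0,0,0,0,0,-0.1333,0.04]])

```text
clock: 9.98
eef_pos: [453.1, -87.8, 108.9]
tcp_rot: [3.141, -0.0, -0.0]
contact_force: [0.2, 0.8, -0.7]
opening: 0.578
grasp_force: 31.4
```

```bash
cat > held.py <<'E'
from h import *;import sys
r=float(sys.argv[1])
s=sensors.sense();e=s["eef_pos"];print(e,s["contact_force"],s["opening"],s["grasp_force"])
c=camera_params("wrist");p,d=grab_frame("wrist");R=cloud("wrist",d.astype(float),c)-e
q=R[(np.hypot(R[...,0],R[...,1])<r-6)&(R[...,2]>-5)&(R[...,2]<18)];z=np.median(q[:,2])
A=np.c_[q[:,:2],np.ones(len(q))];k=abs(q[:,2]-z)<1.5;print("window",z,"bottom",z-17.3,"tilt",np.linalg.lstsq(A[k],q[k,2],rcond=None)[0][:2])
q=R[(np.abs(R[...,0])<r+9)&(np.abs(R[...,1])<r-4)&(abs(R[...,2]-z)<5)];print("x ext",q[:,0].min(),q[:,0].max())
E
python3 held.py 25.5
```

```text
[453.09310367 -87.78571817 108.85707066] [ 0.21082307  0.77468801 -0.66057538] 0.5778050699637807 31.44024968147278
window 7.203142965345208 bottom -10.096857034654793 tilt [-0.00054229 -0.00231032]
x ext -26.029254445286085 25.278682749088773
```

>>> move_arm(motion=[[0,0,0,0.0533,-0.0293,0,0.04],[0,0,0,0.12,-0.0733,0,0.04],[0,0,0,0.1867,-0.1133,0,0.04],[0,0,0,0.2267,-0.136,0,0.04],[0,0,0,0.2423,-0.1459,0.04,0.04],[0,0,0,0.2423,-0.1459,0.08,0.04],[0,0,0,0.2423,-0.1459,0.08,0.04],[0,0,0,0.2423,-0.1459,0.08,0.04]])

```text
clock: 11.02
eef_pos: [634.8, 21.4, 48.6]
tcp_rot: [3.142, 0.001, -0.0]
contact_force: [1.2, 0.3, 0.3]
opening: 0.577
grasp_force: 31.5
```

```bash
python3 held.py 25.5
```

```text
[634.83898472  21.43694312  48.58158416] [1.24968291 0.25658869 0.34587804] 0.577442604101762 31.49181593209505
window 7.161281386208998 bottom -10.138718613791003 tilt [-0.00277566 -0.00098851]
x ext -25.83032038111196 25.10839167751601
```

To row units: 0.0152 m is 0.0203, 0.013 m is 0.0173.

>>> move_arm(motion=[[0,0,0,0,0,0.0107,0.04],[0,0,0,0,0,0.0173,0.04],[0,0,0,0,0,0.0203,0.04],[0,0,0,0,0,0.0203,0.04],[0,0,0,0,0,0.0203,0.04]])

```text
clock: 11.7
eef_pos: [635.1, 21.5, 33.5]
tcp_rot: [-3.142, -0.0, -0.0]
contact_force: [0.2, 0.6, 0.2]
opening: 0.579
grasp_force: 31.5
```

To row units: -0.12 m is -0.16, -0.07 m is -0.0933.

>>> move_arm(motion=[[0,0,0,0,0,0,0.055],[0,0,0,0,0,0,0.065],[0,0,0,0,0,0,0.075],[0,0,0,0,0,0,0.075],[0,0,0,0,0,-0.0267,0.075],[0,0,0,0,0,-0.0933,0.075],[0,0,0,0,0,-0.16,0.075],[0,0,0,0,0,-0.16,0.075]])

```text
clock: 12.7
eef_pos: [638.2, 21.7, 159.5]
tcp_rot: [-3.141, -0.009, -0.0]
contact_force: [-0.7, 0.2, 0.8]
opening: 0.874
grasp_force: 0.0
```

```bash
python3 bs.py 634.8 21.6 23 25.5
```

```text
[638.21018853  21.6500659  159.49226914] [-0.65310532  0.15560766  0.79246538]
lip 2781 [634.98538457  21.43298493] 1.394515247302489
((634.691650390625, 21.428468704223633), 25.46992301940918) [39.16267199 40.44400575 43.73317694]
tilt [ 0.0013864  -0.00055798]
```

Middle tin is seated. Next is the narrow tin.

To row units: 0.2115 m is 0.282, 0.18 m is 0.24.

>>> move_arm(motion=[[0,0,0,0.0013,0.04,0,0.075],[0,0,0,0.004,0.1067,0,0.075],[0,0,0,0.0053,0.1733,0,0.075],[0,0,0,0.0067,0.24,0.0133,0.075],[0,0,0,0.0067,0.282,0.0267,0.075],[0,0,0,0.0067,0.282,0.0267,0.075],[0,0,0,0.0067,0.282,0.0267,0.075]])

```text
clock: 13.62
eef_pos: [639.5, -189.3, 132.9]
tcp_rot: [-3.141, 0.001, -0.0]
contact_force: [-0.0, 0.5, 0.5]
opening: 0.879
grasp_force: 0.0
```

```bash
python3 bs.py 640 -190 0 18 | grep -v lip
```

```text
[ 639.49207636 -189.25752329  132.89820561] [-0.03845019  0.46375181  0.49560549]
((640.7120971679688, -190.72608947753906), 17.99236488342285) [16.08802938 17.55602912 20.81631386]
tilt [-0.00423757  0.00531348]
```

To row units: 0.1245 m is 0.166, 0.0012 m is 0.0016.

>>> move_arm(motion=[[0,0,0,0.0016,0.0019,0.0667,0.06],[0,0,0,0.0016,0.0019,0.12,0.06],[0,0,0,0.0016,0.0019,0.152,0.06],[0,0,0,0.0016,0.0019,0.166,0.06],[0,0,0,0.0016,0.0019,0.166,0.06]])

```text
clock: 14.3
eef_pos: [641.3, -190.6, 8.9]
tcp_rot: [-3.141, 0.0, 0.001]
contact_force: [-0.3, -0.7, -0.1]
opening: 0.708
grasp_force: 0.0
```

>>> move_arm(motion=[[0,0,0,0,0,0,0.045],[0,0,0,0,0,0,0.04],[0,0,0,0,0,0,0.03],[0,0,0,0,0,0,0.026],[0,0,0,0,0,0,0.026],[0,0,0,0,0,0,0.026],[0,0,0,0,0,0,0.026]])

```text
clock: 15.18
eef_pos: [641.9, -191.6, 10.3]
tcp_rot: [3.141, -0.002, -0.0]
contact_force: [-1.0, 0.2, 5.8]
opening: 0.405
grasp_force: 29.3
```

To row units: -0.1 m is -0.1333, -0.06 m is -0.08.

>>> move_arm(motion=[[0,0,0,0,0,-0.0067,0.026],[0,0,0,0,0,-0.0267,0.026],[0,0,0,0,0,-0.08,0.026],[0,0,0,0,0,-0.1333,0.026],[0,0,0,0,0,-0.1333,0.026],[0,0,0,0,0,-0.1333,0.026]])

```text
clock: 15.92
eef_pos: [640.9, -191.3, 109.1]
tcp_rot: [3.142, -0.0, -0.0]
contact_force: [0.1, 0.6, -1.1]
opening: 0.403
grasp_force: 30.0
```

```bash
python3 held.py 18
```

```text
[ 640.90482207 -191.29854748  109.12997048] [ 0.09581427  0.56322398 -1.08484542] 0.4026376915003385 30.035118106752634
window 6.799867089355175 bottom -10.500132910644826 tilt [-0.00111367 -0.00047097]
x ext -19.373334327097382 17.18351468670062
```

To row units: -0.2128 m is -0.2837, -0.18 m is -0.24.

>>> move_arm(motion=[[0,0,0,0,-0.04,0,0.026],[0,0,0,-0.0027,-0.1067,0,0.026],[0,0,0,-0.004,-0.1733,0,0.026],[0,0,0,-0.0053,-0.24,0,0.026],[0,0,0,-0.0072,-0.2837,0.0267,0.026],[0,0,0,-0.0072,-0.2837,0.0573,0.026],[0,0,0,-0.0072,-0.2837,0.0573,0.026],[0,0,0,-0.0072,-0.2837,0.0573,0.026]])

```text
clock: 16.98
eef_pos: [635.7, 21.1, 65.8]
tcp_rot: [3.142, 0.001, -0.001]
contact_force: [0.4, -1.4, 0.5]
opening: 0.403
grasp_force: 30.1
```

```bash
python3 held.py 18
```

```text
[635.72171972  21.07685199  65.78279217] [ 0.35571653 -1.39107132  0.52303839] 0.40251846917960815 30.07229721173644
window 6.80616858549817 bottom -10.49383141450183 tilt [-0.00045081  0.00125087]
x ext -19.02858596866713 17.017228702709644
```

>>> move_arm(motion=[[0,0,0,0,0,0.0107,0.026],[0,0,0,0,0,0.0173,0.026],[0,0,0,0,0,0.0203,0.026],[0,0,0,0,0,0.0203,0.026],[0,0,0,0,0,0.0203,0.026]])

```text
clock: 17.65
eef_pos: [635.9, 21.5, 50.7]
tcp_rot: [-3.142, -0.0, -0.0]
contact_force: [-0.2, -0.3, 0.3]
opening: 0.403
grasp_force: 30.1
```

To row units: -0.12 m is -0.16, -0.07 m is -0.0933.

>>> move_arm(motion=[[0,0,0,0,0,0,0.04],[0,0,0,0,0,0,0.05],[0,0,0,0,0,0,0.06],[0,0,0,0,0,0,0.06],[0,0,0,0,0,-0.0267,0.06],[0,0,0,0,0,-0.0933,0.06],[0,0,0,0,0,-0.16,0.06],[0,0,0,0,0,-0.16,0.06]])

```text
clock: 18.65
eef_pos: [638.9, 21.6, 176.8]
tcp_rot: [-3.141, -0.009, -0.0]
contact_force: [-0.2, 0.1, -0.1]
opening: 0.701
grasp_force: 0.0
```

```bash
python3 bs.py 634.8 21.6 40 18
```

```text
[638.91778359  21.5699151  176.80535378] [-0.19669457  0.10260971 -0.11676599]
lip 2486 [634.98419369  21.40901959] 1.3727778148151588
((634.5305786132812, 21.523418426513672), 18.045944213867188) [56.13212541 57.53536938 60.92818067]
tilt [ 0.00517226 -0.00135857]
```

Stack is complete. Now the dome.

>>> move_arm(motion=[[0,0,0,-0.02,0.0467,-0.02,0.06],[0,0,0,-0.0493,0.1173,-0.04,0.06],[0,0,0,-0.08,0.188,-0.04,0.06],[0,0,0,-0.1093,0.2587,-0.04,0.06],[0,0,0,-0.14,0.3293,-0.04,0.06],[0,0,0,-0.1693,0.4,-0.04,0.06],[0,0,0,-0.1693,0.4,-0.04,0.06],[0,0,0,-0.1693,0.4,-0.04,0.06]])

```text
clock: 19.7
eef_pos: [508.3, -278.2, 200.1]
tcp_rot: [-3.141, 0.001, -0.001]
contact_force: [-0.3, -0.2, -0.4]
opening: 0.701
grasp_force: 0.0
```

```bash
python3 - <<'E'
from h import *
from scipy.optimize import least_squares
s=sensors.sense();print(s["eef_pos"])
c=camera_params("wrist");p,d=grab_frame("wrist");cv2.imwrite("pics/wd.png",p[:,:,::-1]);W=cloud("wrist",d.astype(float),c)
r=np.hypot(W[...,0]-508.8,W[...,1]+278.6)
q=W[(r<17)&(W[...,2]>70)&(W[...,2]<100)];print(len(q),cv2.minEnclosingCircle(q[:,:2].astype(np.float32)),np.percentile(q[:,2],[5,50,95,99]))
t=q[q[:,2]>88];print(t[:,:2].min(0),t[:,:2].max(0))
q=W[(r<70)&(W[...,2]>3)&(W[...,2]<20)];print(len(q),cv2.minEnclosingCircle(q[:,:2].astype(np.float32)))
E
```

```text
[ 508.2524958  -278.18406388  200.09465614]
786 ((508.6981506347656, -279.640380859375), 10.998127937316895) [75.31425215 90.23338517 91.30642029 91.83304144]
[ 498.19621972 -290.25919975] [ 519.4026467 -268.881798 ]
197 ((543.592529296875, -279.50091552734375), 43.958892822265625)
```

View pics/wd.png

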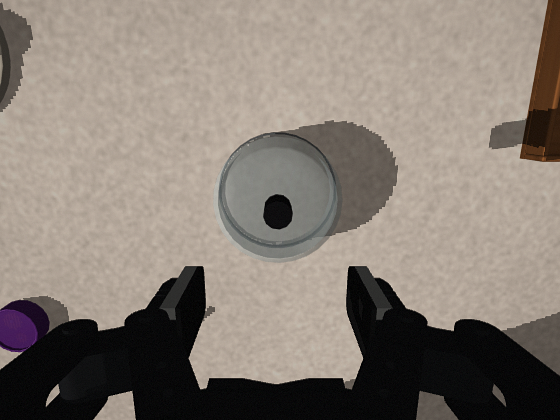

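The wrist view shows the knob at (278,211), which puts it at (508.8,-279.6). I'll grip the knob with the TCP at z≈70.

To row units: 0.129 m is 0.172, 0.118 m is 0.1573.

>>> move_arm(motion=[[0,0,0,0.0007,0.0019,0.0667,0.05],[0,0,0,0.0007,0.0019,0.12,0.05],[0,0,0,0.0007,0.0019,0.1573,0.045],[0,0,0,0.0007,0.0019,0.172,0.045],[0,0,0,0.0007,0.0019,0.172,0.045]])

```text
clock: 20.38
eef_pos: [509.5, -279.0, 71.4]
tcp_rot: [-3.141, 0.001, 0.001]
contact_force: [0.8, 0.2, 1.2]
opening: 0.526
grasp_force: 0.0
```

>>> move_arm(motion=[[0,0,0,0,0,0,0.035],[0,0,0,0,0,0,0.025],[0,0,0,0,0,0,0.015],[0,0,0,0,0,0,0.012],[0,0,0,0,0,0,0.012],[0,0,0,0,0,0,0.012],[0,0,0,0,0,0,0.012]], grip_force=50)

```text
clock: 21.25
eef_pos: [509.9, -280.2, 72.8]
tcp_rot: [3.141, -0.002, -0.0]
contact_force: [-0.1, 2.3, 6.7]
opening: 0.221
grasp_force: 48.7
```

To row units: -0.11 m is -0.1467, -0.09 m is -0.12.

>>> move_arm(motion=[[0,0,0,0,0,-0.0067,0.012],[0,0,0,0,0,-0.0267,0.012],[0,0,0,0,0,-0.0667,0.012],[0,0,0,0,0,-0.12,0.012],[0,0,0,0,0,-0.1467,0.012],[0,0,0,0,0,-0.1467,0.012],[0,0,0,0,0,-0.1467,0.012]])

```text
clock: 22.12
eef_pos: [508.7, -279.6, 181.1]
tcp_rot: [-3.141, 0.001, -0.0]
contact_force: [0.1, 0.2, -2.6]
opening: 0.219
grasp_force: 49.1
```

```bash
cat > hd.py <<'E'
from h import *
s=sensors.sense();e=s["eef_pos"];print(e,s["tcp_rot"],s["opening"],s["grasp_force"],s["contact_force"])
for n in("top","side","wrist"):
    c=camera_params(n);p,d=grab_frame(n);cv2.imwrite(f"pics/{n}d{int(s['clock']*100)}.png",p[:,:,::-1]);R=cloud(n,d.astype(float),c)-e
    q=R[(np.hypot(R[...,0],R[...,1])<70)&(R[...,2]>-72)&(R[...,2]<-8)]
    if len(q)>50: print(n,len(q),cv2.minEnclosingCircle(q[:,:2].astype(np.float32)),np.percentile(q[:,2],[1,50,90,99]))
    t=q[(np.hypot(q[:,0],q[:,1])<36)&(q[:,2]>-15)];
    if len(t)>50: print(len(t),np.median(t[:,2]),np.linalg.lstsq(np.c_[t[:,:2],np.ones(len(t))],t[:,2],rcond=None)[0])
E
python3 hd.py
```

```text
[ 508.69386969 -279.64630004  181.10697546] [-3.14112476e+00  8.58471752e-04 -2.36254830e-04] 0.21915937405730446 49.09598529338837 [ 0.09365023  0.16704048 -2.55317885]
top 2480 ((-1.7320739030838013, 3.540170192718506), 56.084632873535156) [-69.70732806 -15.01613058  -9.08016184  -8.14030198]
477 -9.264063487127515 [-1.09122805e-04  5.99076578e-04 -9.41037089e+00]
side 3599 ((-3.002394676208496, -0.13355666399002075), 55.98393630981445) [-70.30350793 -16.13097642  -9.30586299  -8.28477982]
843 -9.539395906210558 [-5.16085166e-03  4.68506905e-03 -9.58624328e+00]
wrist 25267 ((0.18913321197032928, 0.3213562071323395), 55.16728973388672) [-67.22835046 -11.39747557  -8.75269343  -8.14996723]
9742 -9.130344555908977 [-6.71619130e-03  2.96248187e-03 -9.09288379e+00]
```

Dome is level, with its foot 73 mm below the TCP. Carry it over the base.

To row units: -0.301 m is -0.4013, -0.291 m is -0.388.

>>> move_arm(motion=[[0,0,0,0.0133,-0.032,0,0.012],[0,0,0,0.04,-0.0933,0,0.012],[0,0,0,0.0667,-0.16,0,0.012],[0,0,0,0.0947,-0.2267,0,0.012],[0,0,0,0.1227,-0.2933,0,0.012],[0,0,0,0.1467,-0.3533,0,0.012],[0,0,0,0.1627,-0.388,0,0.012],[0,0,0,0.1683,-0.4013,0,0.012]])

```text
clock: 23.28
eef_pos: [635.6, 22.7, 180.6]
tcp_rot: [-3.142, 0.001, 0.002]
contact_force: [-0.6, -0.7, -2.2]
opening: 0.221
grasp_force: 49.2
```

>>> move_arm(motion=[[0,0,0,0,0,0,0.012],[0,0,0,0,0,0,0.012],[0,0,0,0,0,0,0.012]])

```text
clock: 23.65
eef_pos: [635.2, 20.0, 181.7]
tcp_rot: [3.141, 0.0, -0.001]
contact_force: [0.0, -0.7, -1.8]
opening: 0.224
grasp_force: 49.2
```

```bash
python3 hd.py
```

```text
[635.17017716  19.95421192 181.67024104] [ 3.14141765e+00  2.69284871e-04 -1.45338590e-03] 0.22407898271799587 49.17988121509552 [ 0.03599844 -0.70009665 -1.82417995]
side 2014 ((-3.0825443267822266, -0.4820699691772461), 56.3147087097168) [-70.33512656 -21.52446248  -9.12190573  -8.13224386]
347 -9.048815163659071 [-5.85827678e-03  7.86809837e-03 -9.08637807e+00]
wrist 23020 ((0.8339555859565735, 0.4138428866863251), 55.12520217895508) [-66.55813013 -11.24774213  -8.37029376  -8.03769648]
7413 -8.61042997977674 [-4.21937042e-03  2.36046850e-03 -8.63143494e+00]
```

To row units: 0.087 m is 0.116, 0.075 m is 0.1.

>>> move_arm(motion=[[0,0,0,0,0,0.0133,0.012],[0,0,0,0,0,0.04,0.012],[0,0,0,0,0,0.0733,0.012],[0,0,0,0,0,0.1,0.012],[0,0,0,0,0,0.116,0.012],[0,0,0,0,0,0.116,0.012],[0,0,0,0,0,0.116,0.012]])

```text
clock: 24.68
eef_pos: [636.1, 21.1, 95.3]
tcp_rot: [-3.142, -0.001, -0.0]
contact_force: [-0.4, 0.4, -1.3]
opening: 0.223
grasp_force: 49.2
```

```bash
python3 hd.py
```

```text
[636.11619717  21.07393376  95.31272758] [-3.14155022e+00 -1.11565334e-03 -2.13863500e-04] 0.22307106171150035 49.18303906917572 [-0.40283087  0.42094323 -1.26521756]
side 1696 ((-3.6747827529907227, -3.1994681358337402), 55.403533935546875) [-70.76388661 -20.44852251  -9.10402336  -8.18255039]
287 -9.120302757062007 [-6.87546606e-04  3.17086820e-04 -9.20017004e+00]
wrist 21864 ((0.819913923740387, -0.02030317299067974), 55.26076126098633) [-66.27609399 -11.36739016  -8.33415027  -8.03907148]
6282 -8.50669590868874 [-3.66691301e-03  2.05069338e-03 -8.54529198e+00]
```

To row units: 0.016 m is 0.0213, 0.0145 m is 0.0193.

>>> move_arm(motion=[[0,0,0,-0.002,-0.0004,0.0053,0.012],[0,0,0,-0.002,-0.0004,0.0107,0.012],[0,0,0,-0.002,-0.0004,0.016,0.012],[0,0,0,-0.002,-0.0004,0.0193,0.012],[0,0,0,-0.002,-0.0004,0.0213,0.012],[0,0,0,-0.002,-0.0004,0.0213,0.012],[0,0,0,-0.002,-0.0004,0.0213,0.012]])

```text
clock: 25.7
eef_pos: [633.9, 21.5, 79.0]
tcp_rot: [-3.141, 0.0, -0.0]
contact_force: [-3.9, 1.4, 3.6]
opening: 0.219
grasp_force: 49.8
```

```bash
python3 hd.py
```

```text
[633.90932291  21.54710312  78.97628096] [-3.14135441e+00  1.61370471e-04 -2.26588113e-04] 0.21881061879698865 49.7704142332077 [-3.9495738   1.44148393  3.62850381]
side 1866 ((-1.242458701133728, -0.4948993921279907), 65.07951354980469) [-71.49395054 -23.33070897  -9.26302262  -8.22315343]
288 -9.097557593903318 [ 1.91848795e-03  4.43474366e-03 -9.21588445e+00]
wrist 26571 ((7.923196792602539, -0.4156036376953125), 63.95553207397461) [-71.70146883 -11.96128401  -8.44658659  -8.05639412]
8042 -8.67315237390686 [-5.32524121e-03  1.04029329e-03 -8.68098377e+00]
```

Foot is on the floor (TCP z 79, light contact). Release and rise.

To row units: -0.12 m is -0.16, -0.1 m is -0.1333.

>>> move_arm(motion=[[0,0,0,0,0,0,0.025],[0,0,0,0,0,0,0.04],[0,0,0,0,0,0,0.05],[0,0,0,0,0,0,0.05],[0,0,0,0,0,-0.0267,0.05],[0,0,0,0,0,-0.08,0.05],[0,0,0,0,0,-0.1333,0.05],[0,0,0,0,0,-0.16,0.05]])

```text
clock: 26.85
eef_pos: [635.3, 21.4, 202.9]
tcp_rot: [-3.141, -0.005, -0.0]
contact_force: [-0.0, 0.0, -0.8]
opening: 0.582
grasp_force: 0.0
```

>>> move_arm(motion=[[0,0,0,0,0,0,0.05],[0,0,0,0,0,0,0.05],[0,0,0,0,0,0,0.05]])

```text
clock: 27.22
eef_pos: [633.3, 21.4, 197.5]
tcp_rot: [3.142, 0.002, -0.0]
contact_force: [0.0, 0.1, -0.2]
opening: 0.584
grasp_force: 0.0
```

```bash
python3 - <<'E'
from h import *
c=camera_params("wrist");p,d=grab_frame("wrist");cv2.imwrite("pics/fin.png",p[:,:,::-1]);W=cloud("wrist",d.astype(float),c)
r=np.hypot(W[...,0]-635,W[...,1]-21.5)
q=W[(r<20)&(W[...,2]>80)];print(cv2.minEnclosingCircle(q[:,:2].astype(np.float32)),np.percentile(q[:,2],[5,50,95]))
q=W[(r<37)&(abs(W[...,2]-70)<6)];print(len(q),np.median(q[:,2]),np.linalg.lstsq(np.c_[q[:,:2],np.ones(len(q))],q[:,2],rcond=None)[0])
E
```

```text
((639.178466796875, 21.397092819213867), 17.077491760253906) [ 95.94268401 277.22945444 283.11035578]
6022 70.35244471992499 [-7.21115571e-03 -2.03269583e-04  7.49282401e+01]
```

View pics/fin.png

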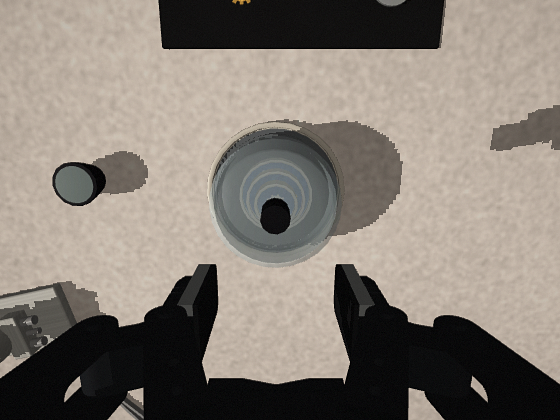

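The dome stands level inside the lip at (275,200), with its top at 70.4 mm (expected 70) and the stack centred under it. Handing in.

```bash
python3 -c "
from rig import order;print(order.sign_off())"
```

```text
the job is handed in; nothing more can be done
None
```

The three tins are stacked centred on the base with the dome fully down over them, all level in the last wrist-camera checks, and the job was handed in at about 27 s; sign-off gave no verdict.

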